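# Close a reagent bottle with the ratchet stopper press

### The arm

A 7-joint arm with a two-finger parallel gripper is mounted at the origin on the work surface. World frame = base frame: x ahead of the robot, y to its left, z up, the work surface at z = 0. Lengths are in mm, angles in rad, forces in N, time in s.
With the tool pointing down it reaches from about 425 to 800 mm from the base axis. Payload 8.3 kg.
Tool frame: the origin (TCP) lies at the very end of the fingers, on their centre line; the grasp point (between the pads) lies manip.tcp_to_grasp behind it (manip.tcp_to_grasp is the distance from the TCP to the grasp point, in mm); z points along the fingers, y is the line along which they close (so a half turn about z gives the same grasp; the last joint's range is limited). The gripper opens to 85 mm and grips with 20 to 120 N. Pads are 22 mm wide; open, the fingers measure 114 mm over their backs; the gripper's body (76 mm by 85 mm) begins 54 mm behind the grasp point. The pads swing forward as they close: fully open they stand 13 mm farther back than shut.
Start: joints at [-1.191, 0.383, 0.016, 1.37, -0.006, 1.388, -0.046], TCP at [267.742, 564.727, 231.279] pointing down, gripper open.
Joint ranges: [-2.95, 2.95], [-0.25, 2.06], [-1.52, 1.56], [0.18, 2.33], [-1.44, 4.58], [0.02, 2.06], [-3.01, 3.01]. Speed limits (rad/s): [2.39, 2.39, 3.01, 3.01, 3.14, 3.14, 3.14].

### API

Orientations are given as [roll, pitch, yaw] about the fixed x, y, z axes, in that order (R = Rz(yaw) Ry(pitch) Rx(roll)).
In Python, from bench import manip gives the robot as it stands. The module is installed in compiled form; this text tells all that it offers.
- The arm moves only by the tool carry_out, never from a script. Its argument "plan" is a list of rows, each a list of 3 entries, a list of its own where there are three numbers: the shift along the tool's x, y, z in m, then the turn about the tool's z in rad, then the finger opening in m, from 0 to 0.0854. In form: [[[tx, ty, tz], spin, fingers], ...]. A call has 1 to 20 rows; each row shifts and turns the commanded pose from where the row before left it, along the tool's axes as they then stand; what a row does not reach is not made up. A row lasts 1/12 s, in which the tool goes at most 41.7 mm and 7.16 degrees, less where a joint would pass 70% of its speed; a pose out of reach is approached as far as the arm can. A call is refused whole if a number of a shift passes 0.0417 or a number of a turn 0.125, either way. A call with a gripper value outside its range is refused whole. The fingers move at their own pace and stop on an object; "force" is the grip in N (left out, the last holds). Time passes only in rows, so rows that do not move let the fingers close. It gives the time, the measured TCP pose, the force, the opening and the grip force at its end, in the units of the state.
- manip.state(): the state, without advancing time (a new reading comes with each control period).
- manip.grab_frame(name): name is "scene" or "top"; returns the picture (420x560x3 uint8, red, green, blue); there is no depth.
- manip.camera_model(name): a dict with "fx", "fy", "cx", "cy" (pixels), "R" (3x3) and "t" (3): a world point X has camera coordinates R X + t. Camera axes: x right, y down, z forward; pixel columns grow to the right and rows downward; lengths in mm; the calibration is good to about 2 mm. A picture is of the moment at which its call begins. camera_model takes no time and is no camera call.
- manip.sign_off(): hands the job in; it is judged then, once.
Trained networks look in the newest picture that a camera, given by its name, has taken for a name from the list of things; names that differ only in an ending like _2 or _b are one class to them, and where a whole thing is asked for, a point or a joint stands for the part that bears it (a point fixed in the world has none). Each returns a list of dicts, best first, with "confidence" (0 to 1); they miss things now and then, are a little off and sometimes report something else, mostly with a low value. They report only what shows in the picture. A call takes as long as a camera call. They do not tell look-alikes from the thing itself.
- manip.spot_in(camera, label): "extent" ([centre column, centre row, width, height] in pixels, round what is visible of it).
- manip.cut_out(camera, label): "mask" (420x560 bool, what is visible of it) and "extent" ([centre column, centre row, width, height] in pixels, round what is visible of it).
The state is a dict: "t": time; "q": joint angles; "joint_vel": joint speeds; "effort": joint torques, N m; "ee_pos": TCP position; "ee_rot": TCP orientation; "ft_force": force on the tool from outside, world axes, zero at the start; "moment": the same for the moment, N m; "width": opening from 0.0 (shut) to 1.0 (fully open); "grasp_force": force on a finger pad.
Only numpy, scipy, OpenCV 4.12 (cv2) and the standard library are available. Lean on these libraries where they do the work, as an engineer would, in place of code of your own. Each camera call takes 0.05 s, during which the arm holds its last target. There are 200 camera calls.

### The job

Close the reagent bottle with the bench press: press the pad of the ratchet pawl down until the pawl is free of the teeth, then push the press lever down past its teeth until the stopper is fully home in the bottle neck. Only press and push with the fingers: lift nothing, do not touch the bottle or its stopper yourself, and leave the things around the press where they stand.

Things in the scene. Friction and masses are not known exactly. Their poses are not given: they have to be found in the camera images.
- press: Fixed grey steel bench press, lying along its own y. Base plate 110 (x) by 330 (y) by 12 mm, from y = -200 to +130 mm; origin on the bench. All in its plane x = 0: pawl pad at the -y end, lever hinge at y = -50 between two cheeks 152 mm high, bottle at y = +60, lever end with cross bar at +y. Yaw within 0.4 rad.
- press_hinge (a point): Hinge axis of the lever, a fixed point of the press at y = -50 mm, z = 135 mm in its frame. The axis runs along the press's x.
- lever (a joint): Lever angle (rad), grows as pushed down: at 0 it rises 0.60 above level towards press +y, at 0.60 level. Starts 0.015 to 0.11. Its foot, 110 mm from the hinge, meets the stopper near 0.49 and has it home near 0.60, where it stops. With the pawl engaged it is blocked near 0.14. Stiff hinge, stays where left: up to 3 N at the bar, 4 N more to drive the stopper, then a firm stop.
- push_bar (a point): Centre of the black rubber cross bar at the lever's free end, 220 mm from the hinge: a round bar 22 mm in diameter and 90 mm long, along the press's x. Push on it from above; its centre moves on an arc about press_hinge, from about 250 mm above the bench at the start down to about 135 mm.
- pawl (a joint): Pawl angle in rad: 0 engaged in the teeth (start), 0.32 fully pressed against its stop. The nose is clear of the teeth from about 0.17 on; pressing it fully is best. Its pivot is stiff (about 3 N at the pad) and it stays where it is left.
- pawl_pad (a point): Centre of the top of the pawl's thumb pad, a dark steel plate 36 by 36 by 6 mm at the -y end of the press (press frame y = -180, z = 93 mm when engaged). It sinks 22 mm to its stop and moves 4 mm towards -y. Nothing stands above it. The pawl's pivot is 72 mm from it, towards the hinge.
- pawl_nose (a point): Tip of the pawl's nose, 14 mm wide and 4 mm thick, that stands between the teeth behind the hinge at the height of the hinge; pressing the pad draws it back about 20 mm, towards -y.
- bottle: Loose brown glass reagent bottle, 60 mm in diameter and 90 mm high to the lip, standing upright between four 12 mm pegs on the base plate, under the lever. Origin at the centre of its underside.
- stopper (a joint): How far the stopper has gone into the bottle neck, in m: 0 to 0.002 at the start (it stands up to 12 mm proud), 0.012 fully home with its head on the lip. It sticks by friction of about 8 N.
- stopper_top (a point): Centre of the top of the stopper's white head, 26 mm in diameter and 10 mm thick: 124 mm above the bench when raised, 112 mm when home.
- tube_rack: Bystander: white test tube rack, 60 by 150 mm (y), with four glass tubes, 110 mm high. Origin at the centre of its underside.
- beaker: Bystander: glass beaker, 72 mm in diameter, 85 mm high. Origin at the centre of its underside.
- jar: Bystander: white jar with yellow cap, 64 mm in diameter, 100 mm high. Origin at the centre of its underside.
There are look-alikes about, which are no part of the job. Leave any blue look-alike of the bottle alone.

How it is judged (in metres and radians):
On the way, in this order (a step that is already met when the one before it is completed fails the run):
1. the pawl is pressed free of the teeth while the lever is still up (value of joint pawl above 0.19 rad and value of joint lever below 0.2 rad), for 0.1 s.
2. the lever is pushed down past its teeth and the stopper is home (value of joint lever above 0.55 rad and value of joint stopper above 0.0105 m), for 0.1 s.
At the end, for the whole second after the job is handed in: The lever is down (beyond 0.55 rad) and at rest, the stopper is home in the neck to within 1.5 mm, and the bottle stands upright (within 0.06 rad) on the base plate in its nest (all of step 2 and velocity of joint lever between -0.05 and 0.05 rad/s and angle between bottle's own z axis and vertical below 0.06 rad and z of bottle in the frame of press below 0.016 m and linear speed of bottle below 0.02 m/s); the robot touches nothing.
It fails at once if the fingers or the robot touch the bottle or its stopper (over 1 N) (contact force between any of the fingers, the arm and bottle above 1 N).
It fails at once if the bottle is lifted or tipped (z of bottle in the frame of press above 0.022 m or angle between bottle's own z axis and vertical above 0.15 rad).
It fails at once if the lever is lifted above its start instead of pushed (value of joint lever below -0.03 rad).
It fails at once if a bystander is moved more than 25 mm or tipped (distance of any of tube_rack, beaker, jar from where it was at the start of the episode above 0.025 m or angle between any of tube_rack, beaker, jar's own z axis and vertical above 0.3 rad).
It also fails if it takes over 45 s, if anything falls off the work surface, if the arm or the gripper's body presses on something with over 40 N, if the wrist force passes 120 N, or if a joint passes its speed limit or range.

## Working session

There is one attempt and no reset: what is moved stays moved. The work goes in short steps, Python scripts to look and compute and a tool call to move; the robot and the scene stay as the last step left them, time stands still between calls to the robot, and variables do not carry over. Pictures are saved under pics/ and viewed, at most 10 in all, crops included, and the job is handed in when it is done.

Besides the shell and the picture viewer there is one more tool, called after ">>>" as name([rows], argument=value, ...), one row to a line, values as JSON. carry_out: Moves the arm, as the interface text tells. Its arguments: {"type":"object","properties":{"plan":{"type":"array"},"force":{"type":"number"}},"required":["plan"]}

```bash
mkdir -p pics
python3 - <<'E'
from bench import manip
import cv2,numpy as np
np.set_printoptions(precision=4,suppress=True)
for n in("scene","top"):
    im=manip.grab_frame(n);cv2.imwrite(f"pics/{n}0.png",im[:,:,::-1])
    c=manip.camera_model(n);print(n,{k:np.array(v).round(3).tolist() for k,v in c.items()})
    for l in("press","pawl_pad","push_bar","bottle","stopper_top","pawl_nose","tube_rack","beaker","jar"):
        print(l,[(np.round(d["extent"],1).tolist(),round(d["confidence"],2)) for d in manip.spot_in(n,l)])
print(manip.state())
E
```

```text
scene {'fx': 412.354, 'fy': 412.354, 'cx': 275.744, 'cy': 218.591, 'R': [[0.774, 0.632, 0.016], [0.478, -0.568, -0.67], [-0.415, 0.526, -0.742]], 't': [-443.116, -179.257, 1547.249]}
press [([268.2, 204.4, 103.0, 134.8], 0.74), ([240.2, 231.7, 24.8, 29.0], 0.6)]
pawl_pad [([289.4, 193.2, 10.2, 6.9], 0.66), ([238.3, 232.0, 29.3, 30.4], 0.56)]
push_bar [([282.6, 184.8, 65.9, 89.0], 0.65)]
bottle [([256.5, 186.0, 12.7, 29.2], 0.89), ([289.1, 203.2, 17.2, 32.2], 0.62)]
stopper_top [([287.7, 193.8, 6.2, 5.1], 0.56)]
pawl_nose [([239.1, 234.0, 21.9, 23.8], 0.81)]
tube_rack [([321.2, 269.4, 40.1, 54.3], 0.58), ([333.0, 153.4, 16.6, 30.1], 0.33)]
beaker [([144.2, 326.9, 35.0, 36.2], 0.56), ([241.4, 233.3, 26.8, 29.7], 0.44)]
jar [([333.4, 152.1, 18.4, 31.0], 0.81)]
top {'fx': 385.281, 'fy': 385.281, 'cx': 284.15, 'cy': 200.808, 'R': [[-0.013, -1.0, -0.003], [-0.997, 0.013, -0.077], [0.077, 0.002, -0.997]], 't': [-2.235, 569.518, 1288.76]}
press [([263.4, 217.1, 118.9, 41.9], 0.74), ([309.1, 220.7, 21.8, 15.3], 0.57)]
pawl_pad [([312.4, 217.3, 21.2, 9.7], 0.72)]
push_bar [([250.6, 212.3, 96.5
[... 205 characters left out ...]
11.7, 95.2, 32.5], 0.28)]
tube_rack [([276.3, 149.5, 42.4, 25.4], 0.97)]
beaker [([419.5, 221.8, 29.3, 24.3], 0.87)]
jar [([143.4, 233.6, 25.1, 16.9], 0.86), ([309.4, 220.4, 23.7, 16.9], 0.17)]
{'t': 1.0, 'q': array([-1.1909,  0.3834,  0.0164,  1.3701, -0.0063,  1.3882, -0.0465]), 'joint_vel': array([-0.0014,  0.001 ,  0.0028, -0.0005, -0.    ,  0.0004,  0.0015]), 'effort': array([  0.0006, -62.7336,   0.843 , -37.2088,   0.0166,   0.0028,
        -0.    ]), 'ee_pos': array([267.7433, 564.729 , 231.2801]), 'ee_rot': array([-3.1415, -0.0001,  2.6988]), 'ft_force': array([ 0.6887, -0.1558, -0.9925]), 'moment': array([-0.0132,  0.0019, -0.0282]), 'grasp_force': 0.0, 'width': 1.0012008694704606}
```

Run:
```python
import cv2
a=cv2.imread("pics/top0.png")[130:290,110:450]
cv2.imwrite("pics/topc.png",cv2.resize(a,None,fx=2.35,fy=2.35,interpolation=2))
a=cv2.imread("pics/scene0.png")[120:290,190:390]
cv2.imwrite("pics/scenec.png",cv2.resize(a,None,fx=3.5,fy=3.5,interpolation=2))
```

```text
(no output)
```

View pics/topc.png

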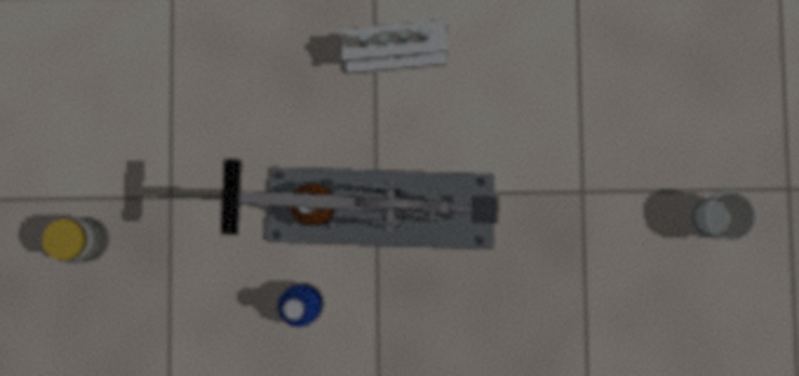

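View pics/scenec.png

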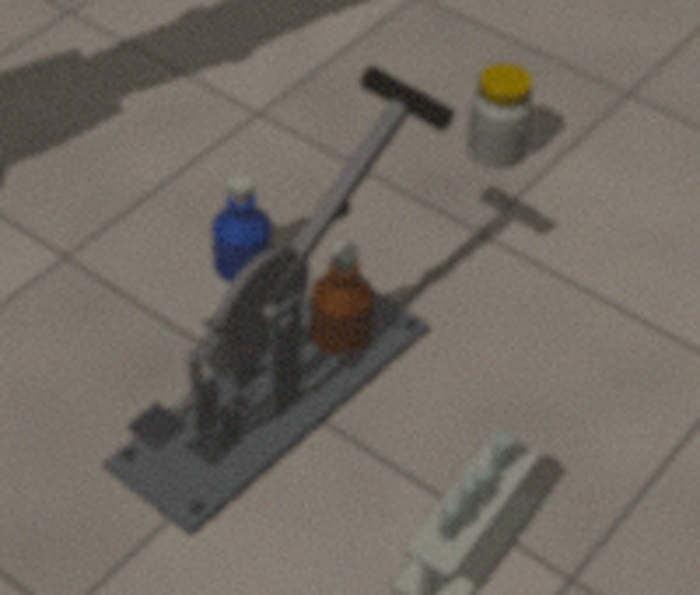

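The press has the brown bottle in it, at top px about (242,217) and scene px (288,205). The blue bottle, at top px (238,260), stands loose outside the press, so it is the look-alike to leave alone. The enlarged crops confirm this. The pad is at top px (316,219) and the bar at top px (208,213). The crops also gave me the base corners, so I'll fit the press pose from all of these.

```bash
cat > fit.py <<'E'
from bench import manip
import numpy as np
from scipy.optimize import least_squares
C={n:manip.camera_model(n) for n in("scene","top")}
def proj(n,X):
    c=C[n];p=np.array(c["R"])@X+np.array(c["t"]);return np.array([c["fx"]*p[0]/p[2]+c["cx"],c["fy"]*p[1]/p[2]+c["cy"]])
def world(v,X): 
    a=v[2];return np.array([v[0]+np.cos(a)*X[0]-np.sin(a)*X[1],v[1]+np.sin(a)*X[0]+np.cos(a)*X[1],X[2]])
def bar(th): return [0,-50+220*np.cos(.6-th),135+220*np.sin(.6-th)]
E
python3 - <<'E'
from fit import *
T=lambda u,v:(110+u/2.35,130+v/2.35)
S=lambda u,v:(190+u/3.5,120+v/3.5)
O=[("top",[55,130,12],T(267,167)),("top",[55,-200,12],T(494,174)),("top",[-55,-200,12],T(494,248)),("top",[-55,130,12],T(264,240)),("top",[0,-180,93],T(484,209)),("top",None,T(231,196)),
("scene",[55,-200,12],S(190,532)),("scene",[-55,-200,12],S(105,463)),("scene",[55,130,12],S(428,325)),("scene",[0,-180,93],S(155,425)),("scene",None,S(407,97))]
f=lambda v:np.concatenate([proj(n,world(v,X if X else bar(v[3])))-p for n,X,p in O])
r=least_squares(f,[500,0,0,.05],x_scale=[100,100,.1,.1],loss="soft_l1")
v=r.x;print(v.round(3));print(f(v).reshape(-1,2).round(1))
print("pad",world(v,[0,-180,93]),"bar",world(v,bar(v[3])),"barend",world(v,bar(.6)),manip.tcp_to_grasp)
s=manip.state();print(s["ee_rot"])
E
```

```text
[ 5.13946e+02  6.74140e+01 -4.20000e-02  4.00000e-02]
[[ 0.9 -0.7]
 [ 0.5 -0.9]
 [-0.2 -0.2]
 [ 0.9  0.4]
 [ 0.5 -0.7]
 [-0.3 -0.2]
 [ 0.1 -1. ]
 [-0.9 -1. ]
 [ 0.3 -1.3]
 [ 0.3 -0.9]
 [-0.2 -0.1]]
pad [ 506.41637549 -112.42810598   93.        ] bar [519.65256901 203.70427531 251.83985933] barend [521.05774963 237.2655173  135.        ] 18.700000000000003
[-3.14154941e+00 -7.48332050e-05  2.69881859e+00]
```

>>> carry_out([
  [[0,0,-0.02],0,0],
  [[0,0,-0.02],0,0],
  [[0,0,-0.02],0,0],
  [[0,0,-0.02],0,0],
  [[0,0,-0.02],0,0],
  [[-0.025,-0.025,0],0,0],
  [[-0.025,-0.025,0],0,0],
  [[-0.025,-0.025,0],0,0],
  [[-0.025,-0.025,0],0,0],
  [[-0.025,-0.025,0],0,0],
  [[-0.025,-0.025,0],0,0],
  [[-0.025,-0.025,0],0,0],
  [[-0.025,-0.025,0],0,0],
  [[-0.025,-0.025,0],0,0],
  [[-0.025,-0.025,0],0,0],
])

```text
t: 2.25
ee_pos: [386.8, 230.0, 331.5]
ee_rot: [3.141, -0.0, 2.699]
ft_force: [0.5, 0.9, 0.8]
width: -0.002
grasp_force: 0.0
```

>>> carry_out([
  [[-0.0255,-0.026,0],0,0],
  [[-0.0255,-0.026,0],0,0],
  [[-0.0255,-0.026,0],0,0],
  [[-0.0255,-0.026,0],0,0],
  [[-0.0255,-0.026,0],0,0],
  [[-0.0255,-0.026,0],0,0],
  [[-0.0255,-0.026,0],0,0],
  [[-0.0255,-0.026,0],0,0],
  [[-0.0255,-0.026,0],0,0],
  [[-0.0255,-0.026,0],0,0],
  [[0,0,0],0,0],
  [[0,0,0],0,0],
])

```text
t: 3.25
ee_pos: [505.4, -115.0, 331.2]
ee_rot: [-3.14, 0.0, 2.694]
ft_force: [-0.8, 0.3, 0.3]
width: -0.001
grasp_force: 0.0
```

>>> carry_out([
  [[0,0,0.025],0,0],
  [[0,0,0.025],0,0],
  [[0,0,0.025],0,0],
  [[0,0,0.025],0,0],
  [[0,0,0.025],0,0],
  [[0,0,0.025],0,0],
  [[0,0,0.025],0,0],
  [[0,0,0.025],0,0],
  [[0,0,0.022],0,0],
  [[0,0,0],0,0],
  [[0,0,0],0,0],
])

```text
t: 4.17
ee_pos: [504.9, -111.0, 108.9]
ee_rot: [-3.141, -0.002, 2.701]
ft_force: [-0.4, 0.0, 0.6]
width: -0.004
grasp_force: 0.0
```

Run:
```python
from bench import manip
import cv2
a=manip.grab_frame("scene")[:,:,::-1];b=manip.grab_frame("top")[:,:,::-1]
A=cv2.resize(a[170:290,190:290],None,fx=4,fy=4,interpolation=2);B=cv2.resize(b[160:280,270:370],None,fx=4,fy=4,interpolation=2)
cv2.imwrite("pics/pad1.png",cv2.hconcat([A,B]));print(manip.state()["ee_pos"])
```

```text
[ 506.50618532 -111.9222623   110.82534835]
```

View pics/pad1.png

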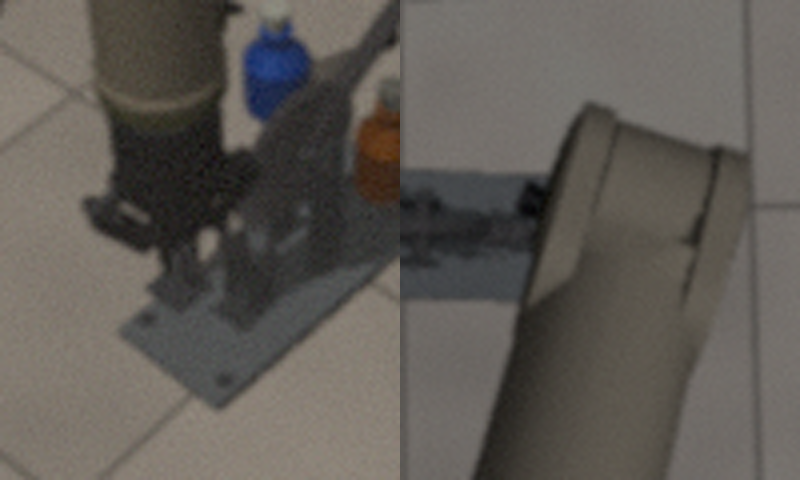

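>>> carry_out([
  [[0,0,0.005],0,0],
  [[0,0,0.005],0,0],
  [[0,0,0.005],0,0],
  [[0,0,0.004],0,0],
  [[0,-0.001,0.004],0,0],
  [[0,-0.001,0.004],0,0],
  [[0,-0.001,0.004],0,0],
  [[0,0,0],0,0],
  [[0,0,0],0,0],
])

```text
t: 5.02
ee_pos: [505.8, -116.4, 78.9]
ee_rot: [3.141, 0.004, 2.697]
ft_force: [5.5, -4.2, 2.4]
width: 0.003
grasp_force: 0.4
```

>>> carry_out([
  [[0,0,0.003],0,0],
  [[0,0,0.003],0,0],
  [[0,0,0.002],0,0],
  [[0,0,0],0,0],
])

```text
t: 5.35
ee_pos: [507.5, -118.6, 72.1]
ee_rot: [-3.141, 0.008, 2.696]
ft_force: [8.5, -10.7, 6.1]
width: 0.005
grasp_force: 4.7
```

>>> carry_out([
  [[0,0,0.002],0,0],
  [[0,0,0.002],0,0],
  [[0,0,0],0,0],
])

```text
t: 5.6
ee_pos: [508.2, -119.0, 69.7]
ee_rot: [3.141, 0.01, 2.695]
ft_force: [5.6, -8.9, 20.7]
width: -0.001
grasp_force: 13.2
```

>>> carry_out([
  [[0,0,-0.005],0,0],
  [[0,0,-0.01],0,0],
  [[0,0,-0.025],0,0],
  [[0,0,-0.025],0,0],
  [[0,0,-0.025],0,0],
  [[0,0,-0.025],0,0],
  [[0,0,-0.025],0,0],
  [[0,0,-0.025],0,0],
  [[0,0,-0.025],0,0],
  [[0,0,-0.025],0,0],
  [[0,0,-0.025],0,0],
  [[0,0,-0.02],0,0],
  [[0,0,0],0,0],
])

```text
t: 6.68
ee_pos: [505.4, -115.3, 329.8]
ee_rot: [3.139, 0.004, 2.699]
ft_force: [0.5, -0.2, -0.3]
width: 0.002
grasp_force: 0.0
```

Run:
```python
from bench import manip
import cv2
a=manip.grab_frame("scene")[:,:,::-1];o=cv2.imread("pics/scene0.png")
f=lambda i:cv2.resize(i[190:290,200:300],None,fx=4,fy=4,interpolation=2)
cv2.imwrite("pics/pad2.png",cv2.hconcat([f(o),f(a)]));print(manip.state()["ee_pos"])
```

```text
[ 504.95054471 -115.15305582  327.67497009]
```

View pics/pad2.png

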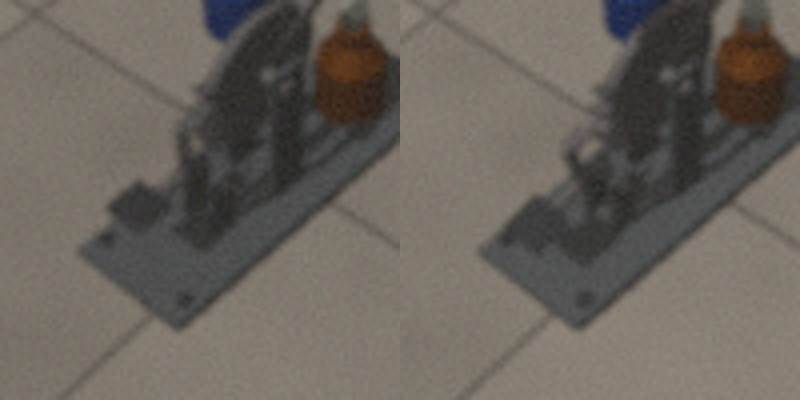

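>>> carry_out([
  [[0.0124,0.0294,0],0,0],
  [[0.0124,0.0294,0],0,0],
  [[0.0124,0.0294,0],0,0],
  [[0.0124,0.0294,0],0,0],
  [[0.0124,0.0294,0],0,0],
  [[0.0124,0.0294,0],0,0],
  [[0.0124,0.0294,0],0,0],
  [[0.0124,0.0294,0],0,0],
  [[0.0124,0.0294,0],0,0],
  [[0.0124,0.0294,0],0,0],
  [[0,0,0],0,0],
  [[0,0,0.025],0,0],
  [[0,0,0.02],0,0],
  [[0,0,0],0,0],
])

```text
t: 7.9
ee_pos: [515.7, 203.1, 275.6]
ee_rot: [-3.134, -0.006, 2.699]
ft_force: [0.6, 0.3, 0.0]
width: -0.005
grasp_force: 0.0
```

Run:
```python
from fit import *
import cv2
a=manip.grab_frame("scene")[:,:,::-1]
cv2.imwrite("pics/bar1.png",cv2.resize(a[60:220,220:380],None,fx=3.5,fy=3.5,interpolation=2));p=manip.state()["ee_pos"];print(p)
v=[513.946,67.414,-.042]
Rz=np.array([[-.9036,.4284],[.4284,.9036]])
prev=p
for th in np.arange(.04,.63,.04):
    q=world(v,bar(th))+[0,0,11];d=q-prev;print(round(th,2),q.round(1),(Rz@d[:2]).round(1),-d[2].round(1));prev=q
```

```text
[516.39962874 203.17054164 278.09921452]
0.04 [519.7 203.7 262.9] [-2.7  1.9] 15.2
0.08 [519.9 208.2 255.3] [1.8 4.2] 7.5
0.12 [520.  212.4 247.6] [1.6 3.9] 7.7
0.16 [520.2 216.3 239.7] [1.5 3.6] 7.9
0.2 [520.4 219.9 231.7] [1.4 3.3] 8.0
0.24 [520.5 223.2 223.5] [1.3 3. ] 8.2
0.28 [520.6 226.1 215.2] [1.1 2.7] 8.3
0.32 [520.7 228.7 206.8] [1.  2.4] 8.4
0.36 [520.8 231.  198.3] [0.9 2.1] 8.5
0.4 [520.9 232.9 189.7] [0.7 1.8] 8.6
0.44 [521.  234.5 181.1] [0.6 1.5] 8.7
0.48 [521.  235.7 172.3] [0.5 1.1] 8.7
0.52 [521.1 236.6 163.6] [0.3 0.8] 8.8
0.56 [521.1 237.1 154.8] [0.2 0.5] 8.8
0.6 [521.1 237.3 146. ] [0.1 0.2] 8.8
```

View pics/bar1.png

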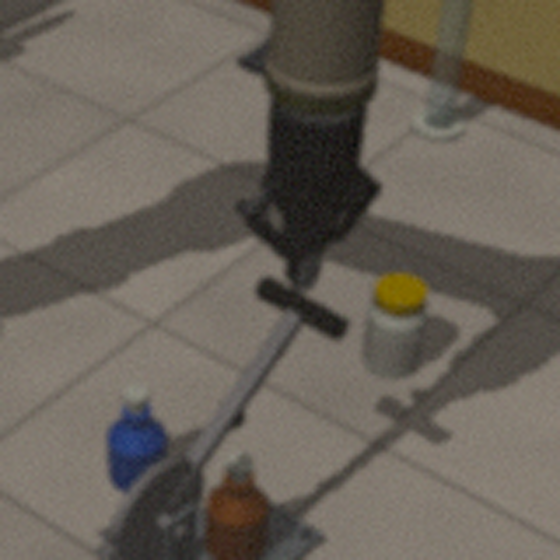

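>>> carry_out([
  [[0,0.001,0.006],0,0],
  [[0,0.001,0.006],0,0],
  [[0,0.001,0.004],0,0],
  [[0.001,0.002,0.004],0,0],
  [[0.001,0.002,0.004],0,0],
  [[0.001,0.002,0.004],0,0],
  [[0.001,0.002,0.004],0,0],
  [[0.001,0.002,0.004],0,0],
  [[0.001,0.002,0.004],0,0],
  [[0.001,0.0015,0.004],0,0],
  [[0.0005,0.0015,0.004],0,0],
  [[0.0005,0.0015,0.004],0,0],
  [[0.0005,0.0015,0.004],0,0],
  [[0.0005,0.0015,0.004],0,0],
  [[0,0,0],0,0],
])

```text
t: 9.2
ee_pos: [519.1, 227.9, 220.0]
ee_rot: [-3.14, -0.001, 2.699]
ft_force: [0.4, 0.8, 0.4]
width: 0.002
grasp_force: 0.0
```

Run:
```python
from fit import *
import cv2
a=manip.grab_frame("scene")[:,:,::-1]
cv2.imwrite("pics/bar2.png",cv2.resize(a[80:220,220:380],None,fx=4,fy=4,interpolation=2))
s=manip.state();print(s["ee_pos"],s["ft_force"],proj("scene",s["ee_pos"]))
```

```text
[519.14592756 227.30724985 220.2314978 ] [-0.00210111  0.0669773   0.59965483] [309.71993    151.98462674]
```

View pics/bar2.png

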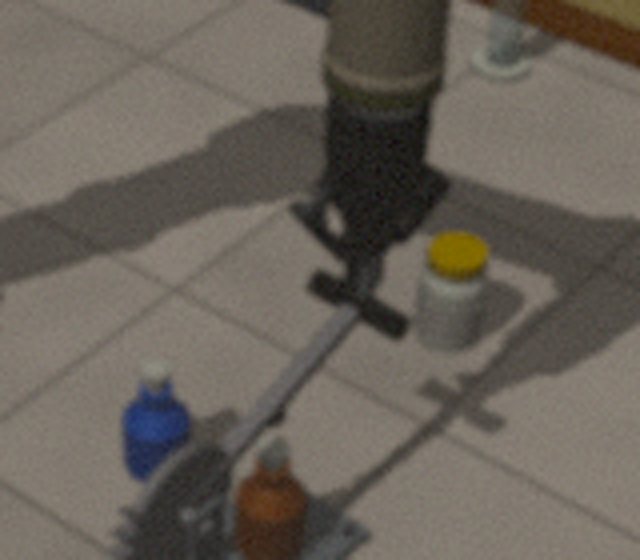

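>>> carry_out([
  [[0,0,0.004],0,0],
  [[0,0,0.004],0,0],
  [[0,0.0005,0.004],0,0],
  [[0,0.0005,0.004],0,0],
  [[0.0005,0.0005,0.004],0,0],
  [[0.0005,0.0005,0.004],0,0],
  [[0.0005,0.0005,0.004],0,0],
  [[0.0005,0.0005,0.004],0,0],
  [[0.0005,0.0005,0.004],0,0],
  [[0,0.0005,0.004],0,0],
  [[0,0.0005,0.004],0,0],
  [[0,0.0005,0.004],0,0],
  [[0,0.0005,0.004],0,0],
  [[0,0.0005,0.004],0,0],
  [[0,0,0.004],0,0],
])

```text
t: 10.5
ee_pos: [519.7, 234.8, 161.2]
ee_rot: [3.141, -0.001, 2.699]
ft_force: [-4.0, 2.3, 6.8]
width: -0.003
grasp_force: 3.2
```

Stopper contact is felt, so I'll drive on to the stop.

>>> carry_out([
  [[0,0,0.003],0,0],
  [[0,0,0.003],0,0],
  [[0,0,0.003],0,0],
  [[0,0,0.003],0,0],
  [[0,0,0.003],0,0],
  [[0,0,0],0,0],
])

```text
t: 11.0
ee_pos: [519.9, 235.3, 146.2]
ee_rot: [3.14, -0.0, 2.7]
ft_force: [-0.6, 0.9, 2.5]
width: -0.005
grasp_force: 0.9
```

>>> carry_out([
  [[0,0,0.001],0,0],
  [[0,0,0.001],0,0],
  [[0,0,0.001],0,0],
  [[0,0,0],0,0],
])

```text
t: 11.33
ee_pos: [520.2, 235.2, 144.7]
ee_rot: [3.14, -0.0, 2.699]
ft_force: [-4.7, 2.2, 12.1]
width: 0.0
grasp_force: 6.3
```

>>> carry_out([
  [[0,0,0.001],0,0],
  [[0,0,0.001],0,0],
  [[0,0,0],0,0],
])

```text
t: 11.58
ee_pos: [520.3, 235.3, 143.8]
ee_rot: [3.139, 0.0, 2.699]
ft_force: [-7.7, -0.1, 21.5]
width: -0.001
grasp_force: 10.7
```

The force rises steeply to 21 N, so this is the firm stop. I'll retreat straight up.

>>> carry_out([
  [[0,0,-0.003],0,0],
  [[0,0,-0.005],0,0],
  [[0,0,-0.01],0,0],
  [[0,0,-0.025],0,0],
  [[0,0,-0.025],0,0],
  [[0,0,-0.025],0,0],
  [[0,0,-0.025],0,0],
  [[0,0,-0.025],0,0],
  [[0,0,0],0,0],
  [[0,0,0],0,0],
])

```text
t: 12.42
ee_pos: [520.9, 233.9, 285.9]
ee_rot: [3.14, 0.002, 2.698]
ft_force: [0.5, 0.5, -0.1]
width: 0.003
grasp_force: 0.0
```

Run:
```python
from fit import *
import cv2
a=manip.grab_frame("scene")[:,:,::-1]
cv2.imwrite("pics/end.png",cv2.resize(a[120:270,210:360],None,fx=4,fy=4,interpolation=2))
v=[513.946,67.414,-.042]
for th in(.5,.55,.6):print(th,(proj("scene",world(v,bar(th)))-[210,120])*4)
```

```text
0.5 [401.21024752 185.19131722]
0.55 [400.7928658  194.96366156]
0.6 [399.96252614 204.96477332]
```

View pics/end.png

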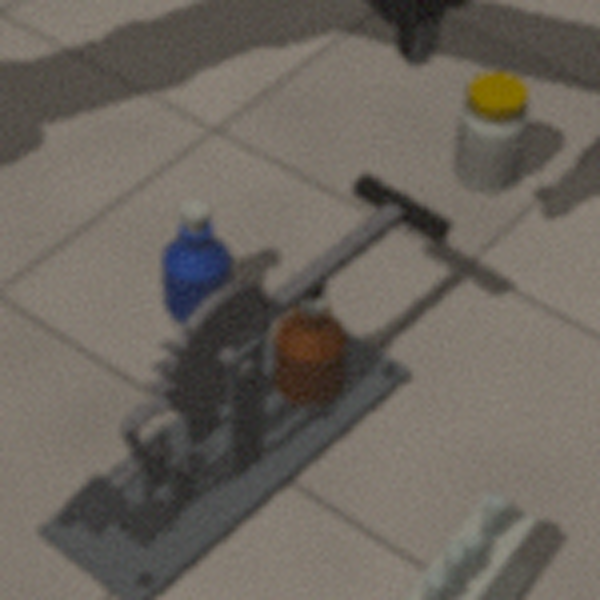

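The bar is centred at crop px (401,206), which matches lever angle 0.60. The stopper is home, the bottle is upright, and the bystanders haven't moved.

```bash
python3 -c "
from bench import manip
print(manip.sign_off())"
```

```text
the job is handed in; nothing more can be done
None
```

I handed the job in at about 12.5 s of the 45 s allowed: the pawl was pressed to its stop, then the lever was pushed to its firm stop (about 0.60 rad). The last picture shows the stopper home and the bottle upright; sign-off gave no verdict.

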